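# Start the label station: three desk switches in order

## Task

Start up the label station with the wireless desk switches: with the fingertips press the blue cap, then the yellow one, then the green one, each gently until it is fully down and stays down, and leave the red one up. Only touch the switches - do not lift or shift them - and leave the seal, the bracelet, the pen and the memory stick where they are.

Things in the scene. Friction and masses are not known exactly. Their poses are not given: they have to be found in the camera images.
- switch_blue: the blue switch: a loose round wireless desk switch, matt black housing 64 mm across and 24 mm high on a rubber foot, 0.35 kg (more or less), with one blue push cap on top. Origin: centre of its underside on the desk; z up
- blue_top (a point): centre of the top of the blue cap: a flat disc 40 mm across, 38 mm above the desk when up and 31 mm when fully down (then still 7 mm proud of the housing). The cap is sprung and cushions the press: it yields about 1 mm per 2.5 N, at most 5 mm, besides the switch's own travel; moves with the cap
- cap_blue (a joint): how far the blue switch is pressed in, m: 0 up, 0.007 fully down on its stop. It moves straight down against about 2.5 N of friction, has no return spring and stays where it is left
- switch_yellow: the yellow switch: a loose round wireless desk switch, matt black housing 64 mm across and 24 mm high on a rubber foot, 0.35 kg (more or less), with one yellow push cap on top. Origin: centre of its underside on the desk; z up
- yellow_top (a point): centre of the top of the yellow cap: a flat disc 40 mm across, 38 mm above the desk when up and 31 mm when fully down (then still 7 mm proud of the housing). The cap is sprung and cushions the press: it yields about 1 mm per 2.5 N, at most 5 mm, besides the switch's own travel; moves with the cap
- cap_yellow (a joint): how far the yellow switch is pressed in, m: 0 up, 0.007 fully down on its stop. It moves straight down against about 2.5 N of friction, has no return spring and stays where it is left
- switch_green: the green switch: a loose round wireless desk switch, matt black housing 64 mm across and 24 mm high on a rubber foot, 0.35 kg (more or less), with one green push cap on top. Origin: centre of its underside on the desk; z up
- green_top (a point): centre of the top of the green cap: a flat disc 40 mm across, 38 mm above the desk when up and 31 mm when fully down (then still 7 mm proud of the housing). The cap is sprung and cushions the press: it yields about 1 mm per 2.5 N, at most 5 mm, besides the switch's own travel; moves with the cap
- cap_green (a joint): how far the green switch is pressed in, m: 0 up, 0.007 fully down on its stop. It moves straight down against about 2.5 N of friction, has no return spring and stays where it is left
- switch_red: the red switch: a loose round wireless desk switch, matt black housing 64 mm across and 24 mm high on a rubber foot, 0.35 kg (more or less), with one red push cap on top. Origin: centre of its underside on the desk; z up
- red_top (a point): centre of the top of the red cap: a flat disc 40 mm across, 38 mm above the desk when up and 31 mm when fully down (then still 7 mm proud of the housing). The cap is sprung and cushions the press: it yields about 1 mm per 2.5 N, at most 5 mm, besides the switch's own travel; moves with the cap
- cap_red (a joint): how far the red switch is pressed in, m: 0 up, 0.007 fully down on its stop. It moves straight down against about 2.5 N of friction, has no return spring and stays where it is left
- monitor: obstacle, fixed: the desk monitor behind the switches; origin under the centre of its foot. Its screen faces the robot (-x) 56 mm nearer than the origin, 556 mm wide along y, from 97 to 469 mm above the desk; keep wrist and hand clear of it
- name_seal: bystander: brown wooden name seal, upright, 23x42x67 mm, loose; origin at the centre of its underside
- bracelet: bystander: dark red bead bracelet lying flat, 71x72x10 mm, loose; origin at its centre, on the desk
- pen: bystander: blue ball pen lying on the desk, 10x145x12 mm, long along its own y, loose; origin at the centre of its underside
- usb_stick: bystander: red memory stick, 18x52x8 mm, long along its own y, loose; origin at the centre of its underside

How it is judged:
By the outcome, as a careful person would: the job done as asked, in the order asked, and still so for the second after the job is handed in, with the robot touching nothing.
It also fails if it takes over 54 s, if anything falls off the work surface, if the arm or the gripper's body presses on something with over 40 N, if the wrist force passes 120 N, or if a joint passes its speed limit or range.

## Robot

A 7-joint arm with a two-finger parallel gripper is mounted at the origin on a cart in front of the work surface, level with it; the furniture and walls round the work are solid. World frame = base frame: x ahead of the robot, y to its left, z up, the work surface at z = 0. Lengths are in mm, angles in rad, forces in N, time in s.
With the tool pointing down it reaches from about 425 to 925 mm from the base axis. Payload 6.8 kg.
Tool frame: the origin (TCP) lies midway between the tips of the shut fingers; the grasp point (between the pads) lies 19 mm behind it; z points along the fingers, y is the line along which they close (so a half turn about z gives the same grasp; the last joint's range is limited). The gripper opens to 88 mm and grips with 3 to 60 N. Pads are 20 mm wide; open, the fingers measure 115 mm over their backs; the gripper's body (75 mm by 178 mm) begins 61 mm behind the grasp point.
Start: joints at [1.054, 0.477, 0.022, 1.555, -0.011, 1.109, -0.083], TCP at [268.329, -619.393, 222.664] pointing down, gripper open.
Joint ranges: [-2.96, 2.96], [-0.34, 2.1], [-1.41, 1.46], [0.24, 2.44], [-1.37, 4.51], [0.17, 1.92], [-2.96, 2.96]. Speed limits (rad/s): [2.39, 2.39, 3.14, 3.14, 3.14, 3.14, 3.14].

## Interface

Orientations are given as [roll, pitch, yaw] about the fixed x, y, z axes, in that order (R = Rz(yaw) Ry(pitch) Rx(roll)).
In Python, from workcell import r, viewer, order gives the robot as it stands. The module is installed in compiled form; this text tells all that it offers.
- The arm moves only by the tool arm_command, never from a script. Its argument "deltas" is one flat list of numbers, 7 for each row, row after row: the shift along the tool's x, y, z in m, then the turn, a rotation vector about the tool's x, y, z in degrees, then the opening, from -1 (shut) to 1 (fully open). A call has 1 to 5 rows; each row shifts and turns the commanded pose from where the row before left it, along the tool's axes as they then stand; what a row does not reach is not made up. A row lasts 1/12 s, in which the tool goes at most 41.7 mm and 7.16 degrees, less where a joint would pass 70% of its speed; a pose out of reach is approached as far as the arm can. A call is refused whole if a number of a shift passes 0.0417 or a number of a turn 7.16, either way. A call with a gripper value outside its range is refused whole. The fingers move at their own pace and stop on an object; the grip force is fixed at half the most. Time passes only in rows, so rows that do not move let the fingers close. It gives the time, the measured TCP pose, the force, the opening and the grip force at its end, in the units of the state.
- r.get_state(): the state, without advancing time (a new reading comes with each control period).
- viewer.snapshot(name): name is "side" or "top"; returns a dict with "image" (400x640x3 uint8, red, green, blue), "mtx" (3x3 intrinsics, pixels), "k1" (the pictures are not rectified: a ray, as slopes to the right and down, at radius r is drawn at 1 + k1 r^2 times it, then the intrinsics apply), "R" (3x3) and "t" (3): a world point X has camera coordinates R X + t. Camera axes: x right, y down, z forward; pixel columns grow to the right and rows downward; lengths in mm; the calibration is good to about 2 mm. A picture is of the moment at which its call begins. There is no depth.
- order.hand_in(): hands the job in; it is judged then, once.
The state is a dict: "time": time; "qpos": joint angles; "joint_velocities": joint speeds; "effort": joint torques, N m; "tcp_pos": TCP position; "ee_rot": TCP orientation; "ft_force": force on the tool from outside, world axes, zero at the start; "moment": the same for the moment, N m; "grip_width": finger opening in mm; "grip_force": force on a finger pad.
Only numpy, scipy, OpenCV 4.12 (cv2) and the standard library are available. Lean on these libraries where they do the work, as an engineer would, in place of code of your own. Each camera call takes 0.05 s, during which the arm holds its last target. There are 200 camera calls.

## Working session

There is one attempt and no reset: what is moved stays moved. The work goes in short steps, Python scripts to look and compute and a tool call to move; the robot and the scene stay as the last step left them, time stands still between calls to the robot, and variables do not carry over. Pictures are saved under pics/ and viewed, at most 10 in all, crops included, and the job is handed in when it is done.

Besides the shell and the picture viewer there is one more tool, called after ">>>" as name(argument=value, ...), one argument or row to a line, values as JSON. arm_command: Moves the arm, as the interface text tells. Its arguments: {"type":"object","properties":{"deltas":{"type":"array","items":{"type":"number"}}},"required":["deltas"]}

```bash
mkdir -p pics; python3 - <<'E'
from workcell import r,viewer
import cv2
s=r.get_state();print({k:s[k] for k in('time','tcp_pos','ee_rot','grip_width','ft_force')})
for n in('top','side'):
    d=viewer.snapshot(n);cv2.imwrite(f'pics/{n}0.png',d['image'][:,:,::-1]);print(n,d['mtx'],d['k1'],d['R'],d['t'])
E
```

```text
{'time': 0.0, 'tcp_pos': array([ 268.05220136, -618.83136704,  221.70196098]), 'ee_rot': array([-3.13978260e+00,  1.36817338e-04,  4.08841553e-01]), 'grip_width': 87.96255813399856, 'ft_force': array([-0.34623459,  0.2295532 , -0.10038752])}
top [[461.30327829   0.         315.80226138]
 [  0.         461.30327829 203.75643911]
 [  0.           0.           1.        ]] 0.02125705519372692 [[ 0.02804262 -0.99949972  0.01462585]
 [-0.97994024 -0.03037604 -0.196963  ]
 [ 0.19730874 -0.0088091  -0.98030182]] [  6.96240235 535.57298956 883.43138359]
side [[380.57334099   0.         311.93979621]
 [  0.         380.57334099 201.20967878]
 [  0.           0.           1.        ]] -0.08685475425936356 [[-0.7950202  -0.60648901  0.01067547]
 [-0.40722824  0.52060891 -0.7504209 ]
 [ 0.44956429 -0.60094712 -0.66087405]] [432.06976551 266.49909666 757.12586549]
```

View pics/top0.png

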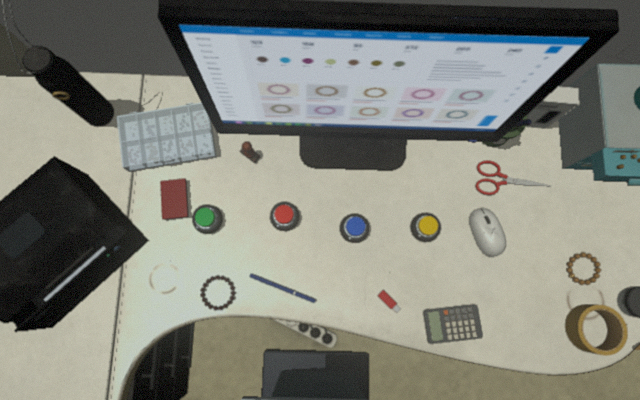

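View pics/side0.png

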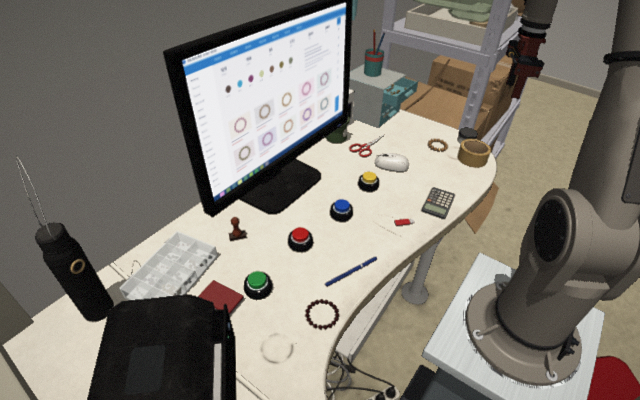

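The top view shows green (206,218), red (284,215), blue (355,227) and yellow (427,226). The side view shows green (258,283), red (300,238), blue (342,208) and yellow (369,180). Next I'll locate the caps precisely.

```bash
cat > loc.py <<'E'
from workcell import r,viewer
import cv2,numpy as np
SEED={'top':dict(green=(206,218),red=(284,215),blue=(355,227),yellow=(427,226)),
      'side':dict(green=(258,283),red=(300,238),blue=(342,208),yellow=(369,180))}
HUE=dict(green=(40,85),red=(170,10),blue=(100,130),yellow=(18,36))
def ray(d,p):
    x=(np.array(p)-d['mtx'][:2,2])/d['mtx'][0,0]; u=x.copy()
    for _ in range(20): u=x/(1+d['k1']*(u@u))
    v=d['R'].T@np.array([*u,1]); return -d['R'].T@d['t'],v/np.linalg.norm(v)
def blob(d,n,c):
    h=cv2.cvtColor(d['image'],cv2.COLOR_RGB2HSV).astype(int);lo,hi=HUE[c];H=h[...,0]
    m=((H>=lo)&(H<=hi) if lo<hi else (H>=lo)|(H<=hi))&(h[...,1]>110)&(h[...,2]>60)
    x,y=SEED[n][c];w=np.zeros_like(m);w[y-22:y+22,x-22:x+22]=1
    k,_,st,ce=cv2.connectedComponentsWithStats((m&w).astype('uint8'))
    i=1+st[1:,4].argmax();return ce[i],st[i]
def locate():
    D={n:viewer.snapshot(n) for n in('top','side')}
    for c in HUE:
        o=[];
        for n in D:
            p,st=blob(D[n],n,c);o.append(ray(D[n],p));print(c,n,p.round(1),st)
        A=sum(np.eye(3)-np.outer(v,v) for _,v in o);b=sum((np.eye(3)-np.outer(v,v))@q for q,v in o)
        X=np.linalg.solve(A,b);print('  tri',X.round(1),'on z=36:',[(q+v*(36-q[2])/v[2])[:2].round(1) for q,v in o])
    return D
if __name__=='__main__':
    D=locate()
    for n,(x,y) in(('top',(316,220)),('side',(315,235))):
        cv2.imwrite(f'pics/crop_{n}.png',cv2.resize(D[n]['image'][y-70:y+70,x-133:x+133,::-1],None,fx=3,fy=3,interpolation=2))
E
python3 loc.py
```

```text
green top [204.  216.5] [195 208  19  18 267]
green side [256.7 279.4] [248 272  18  16 237]
  tri [504.  250.5  32.6] on z=36: [array([504.9, 250.6]), array([500.3, 251.6])]
red top [283.6 213.5] [275 205  18  18 266]
red side [299.8 234.1] [292 227  17  15 190]
  tri [515.5  87.9  31.5] on z=36: [array([516. ,  88.3]), array([511.3,  90.7])]
blue top [355.5 225.7] [347 217  18  18 263]
blue side [341.5 205.4] [334 200  16  12 152]
  tri [494.9 -61.2  30. ] on z=36: [array([495.3, -60. ]), array([490.1, -55.9])]
yellow top [428.2 225. ] [419 216  20  19 296]
yellow side [369.1 176.7] [362 172  15  11 127]
  tri [ 500.9 -211.5   30.4] on z=36: [array([ 501.3, -209.5]), array([ 496.3, -205.4])]
```

The measured centres are blue (493,-58), yellow (499,-208), green (503,251) and red (514,89). First move: shut the fingers and turn the yaw to zero.

>>> arm_command(
  deltas=[0,0,0,0,0,6,-1,0,0,0,0,0,6,-1,0,0,0,0,0,6,-1,0,0,0,0,0,5.4,-1,0,0,0,0,0,0,-1],
)

```text
time: 0.62
tcp_pos: [268.4, -619.2, 222.4]
ee_rot: [-3.141, 0.0, -0.003]
ft_force: [-0.9, 0.2, 0.6]
grip_width: 57.9
grip_force: 0.0
```

```bash
python3 -c "
from workcell import r
s=r.get_state();print(s['tcp_pos'],s['ee_rot'],s['qpos'],s['grip_width'])"
```

```text
[ 268.36232396 -619.21935143  222.39444917] [-3.14124902e+00  3.83083383e-04 -2.80799846e-03] [ 0.99110329  0.47798145  0.11149034  1.5605837  -0.05706208  1.10670191
 -0.45783071] 57.90547348671064
```

>>> arm_command(
  deltas=[0.011,-0.028,0,0,0,0,-1,0.011,-0.028,0,0,0,0,-1,0.011,-0.028,0,0,0,0,-1,0.011,-0.028,0,0,0,0,-1,0.011,-0.028,0,0,0,0,-1],
)

```text
time: 1.03
tcp_pos: [323.5, -477.9, 222.6]
ee_rot: [-3.142, 0.0, 0.004]
ft_force: [-0.3, 0.1, 1.2]
grip_width: 24.5
grip_force: 0.0
```

>>> arm_command(
  deltas=[0.011,-0.028,0,0,0,0,-1,0.011,-0.028,0,0,0,0,-1,0.011,-0.028,0,0,0,0,-1,0.011,-0.028,0,0,0,0,-1,0.011,-0.028,0,0,0,0,-1],
)

```text
time: 1.45
tcp_pos: [378.5, -338.0, 222.8]
ee_rot: [3.141, -0.0, 0.004]
ft_force: [0.2, -0.7, -0.4]
grip_width: 0.4
grip_force: 0.0
```

>>> arm_command(
  deltas=[0.011,-0.028,0,0,0,0,-1,0.011,-0.028,0,0,0,0,-1,0.011,-0.028,0,0,0,0,-1,0.011,-0.028,0,0,0,0,-1,0.011,-0.028,0,0,0,0,-1],
)

```text
time: 1.87
tcp_pos: [433.4, -198.0, 222.8]
ee_rot: [3.141, -0.0, 0.004]
ft_force: [1.0, 0.5, -0.7]
grip_width: 0.7
grip_force: 0.0
```

>>> arm_command(
  deltas=[0.011,-0.028,0,0,0,0,-1,0.011,-0.028,0,0,0,0,-1,0.011,-0.028,0,0,0,0,-1,0.011,-0.028,0,0,0,0,-1,0.011,-0.028,0,0,0,0,-1],
)

```text
time: 2.28
tcp_pos: [488.4, -57.9, 222.8]
ee_rot: [3.141, -0.0, 0.004]
ft_force: [0.1, -0.4, -0.3]
grip_width: 0.5
grip_force: 0.0
```

>>> arm_command(
  deltas=[0.004,0,0.033,0,0,0,-1,0,0,0.033,0,0,0,-1,0,0,0.033,0,0,0,-1,0,0,0.033,0,0,0,-1,0,0,0.03,0,0,0,-1],
)

```text
time: 2.7
tcp_pos: [491.8, -59.2, 59.1]
ee_rot: [-3.141, -0.0, 0.004]
ft_force: [0.4, -0.8, -0.3]
grip_width: 0.3
grip_force: 0.0
```

```bash
python3 - <<'E'
from loc import *
a=[]
for n in('side','top'):
    d=viewer.snapshot(n);x,y=SEED[n]['blue'];y-=15
    a.append(cv2.resize(d['image'][y-50:y+50,x-65:x+65,::-1],None,fx=3,fy=3,interpolation=2))
cv2.imwrite('pics/b1.png',np.hstack(a))
print(r.get_state()['tcp_pos'])
E
```

```text
[488.56179333 -59.10386135  56.90438605]
```

View pics/b1.png

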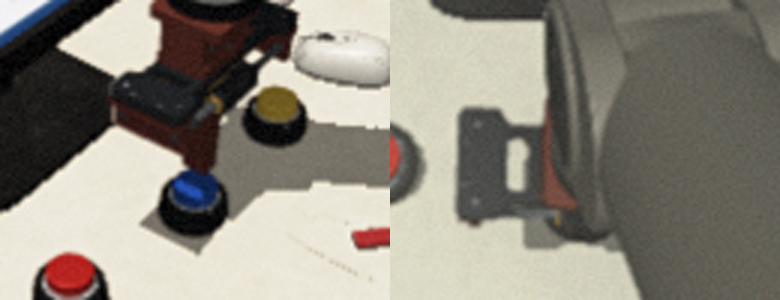

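The fingers are above the blue cap. I'll descend and watch the force.

>>> arm_command(
  deltas=[0.003,0,0.008,0,0,0,-1,0,0,0.006,0,0,0,-1,0,0,0,0,0,0,-1,0,0,0,0,0,0,-1],
)

```text
time: 3.13
tcp_pos: [496.0, -59.4, 47.7]
ee_rot: [3.141, -0.002, 0.001]
ft_force: [0.3, -0.6, 0.6]
grip_width: 0.5
grip_force: 0.0
```

>>> arm_command(
  deltas=[0,0,0.002,0,0,0,-1,0,0,0.002,0,0,0,-1,0,0,0.002,0,0,0,-1,0,0,0,0,0,0,-1],
)

```text
time: 3.47
tcp_pos: [495.0, -59.3, 40.6]
ee_rot: [3.142, 0.0, 0.0]
ft_force: [-0.6, -0.2, 0.1]
grip_width: 0.6
grip_force: 0.0
```

>>> arm_command(
  deltas=[0,0,0.002,0,0,0,-1,0,0,0.002,0,0,0,-1,0,0,0,0,0,0,-1],
)

```text
time: 3.72
tcp_pos: [495.3, -59.3, 36.5]
ee_rot: [3.142, -0.0, 0.0]
ft_force: [1.4, 0.3, 1.6]
grip_width: 0.5
grip_force: 0.9
```

>>> arm_command(
  deltas=[0,0,0.001,0,0,0,-1,0,0,0.001,0,0,0,-1,0,0,0.001,0,0,0,-1,0,0,0.001,0,0,0,-1,0,0,0,0,0,0,-1],
)

```text
time: 4.13
tcp_pos: [495.3, -59.3, 32.6]
ee_rot: [-3.142, -0.0, 0.0]
ft_force: [1.0, 0.2, 2.0]
grip_width: 0.5
grip_force: 1.0
```

>>> arm_command(
  deltas=[0,0,0.001,0,0,0,-1,0,0,0.001,0,0,0,-1,0,0,0.001,0,0,0,-1,0,0,0,0,0,0,-1],
)

```text
time: 4.47
tcp_pos: [495.3, -59.3, 29.7]
ee_rot: [3.142, -0.0, 0.0]
ft_force: [0.7, -0.7, 4.3]
grip_width: 0.6
grip_force: 2.1
```

>>> arm_command(
  deltas=[0,0,0.001,0,0,0,-1,0,0,0.001,0,0,0,-1,0,0,0,0,0,0,-1],
)

```text
time: 4.72
tcp_pos: [495.3, -59.3, 27.9]
ee_rot: [3.141, -0.0, 0.0]
ft_force: [-0.6, -0.0, 8.6]
grip_width: 0.4
grip_force: 4.2
```

The force now rises at about 2.5 N/mm, so the cap is on its stop. I'll lift and cross to yellow.

>>> arm_command(
  deltas=[0,0,-0.004,0,0,0,-1,0,0,-0.012,0,0,0,-1,0,0,-0.02,0,0,0,-1,0,0,-0.02,0,0,0,-1,0,0,-0.01,0,0,0,-1],
)

```text
time: 5.13
tcp_pos: [495.4, -59.3, 95.1]
ee_rot: [-3.142, -0.001, 0.0]
ft_force: [0.7, -0.4, 0.6]
grip_width: 0.3
grip_force: 0.0
```

>>> arm_command(
  deltas=[0.001,0.03,0,0,0,0,-1,0.001,0.03,0,0,0,0,-1,0.001,0.03,0,0,0,0,-1,0.001,0.03,0,0,0,0,-1,0,0.029,0,0,0,0,-1],
)

```text
time: 5.55
tcp_pos: [498.6, -209.7, 93.2]
ee_rot: [-3.142, 0.001, 0.0]
ft_force: [0.4, 0.3, 0.2]
grip_width: 0.3
grip_force: 0.0
```

>>> arm_command(
  deltas=[0,0,0.015,0,0,0,-1,0,0,0.015,0,0,0,-1,0,0,0.012,0,0,0,-1,0,0,0,0,0,0,-1,0,0,0,0,0,0,-1],
)

```text
time: 5.97
tcp_pos: [498.4, -207.5, 50.8]
ee_rot: [-3.141, 0.002, 0.001]
ft_force: [-0.1, -0.1, -0.1]
grip_width: 0.2
grip_force: 0.0
```

```bash
python3 - <<'E'
from loc import *
a=[]
d=viewer.snapshot('side')
for c in('blue','yellow'):
    x,y=SEED['side'][c];y-=15
    a.append(cv2.resize(d['image'][y-50:y+50,x-65:x+65,::-1],None,fx=3,fy=3,interpolation=2))
cv2.imwrite('pics/y1.png',np.hstack(a))
print(blob(d,'side','blue'))
E
```

```text
(array([341.44615385, 206.06923077]), array([334, 201,  16,  11, 130], dtype=int32))
```

View pics/y1.png

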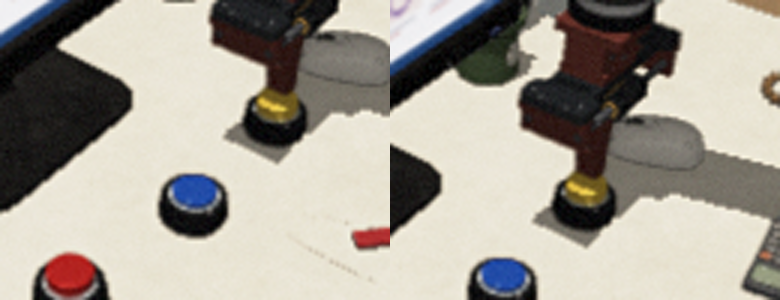

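Blue now sits lower than red, with less of its side showing. The fingers are over the yellow cap, so I'll press it.

>>> arm_command(
  deltas=[0,0,0.004,0,0,0,-1,0,0,0.004,0,0,0,-1,0,0,0.002,0,0,0,-1,0,0,0,0,0,0,-1],
)

```text
time: 6.35
tcp_pos: [499.0, -208.1, 41.4]
ee_rot: [-3.141, 0.0, 0.001]
ft_force: [-0.9, 0.5, -0.5]
grip_width: 0.5
grip_force: 0.0
```

>>> arm_command(
  deltas=[0,0,0.001,0,0,0,-1,0,0,0.001,0,0,0,-1,0,0,0.001,0,0,0,-1,0,0,0.001,0,0,0,-1,0,0,0.001,0,0,0,-1],
)

```text
time: 6.77
tcp_pos: [499.3, -208.3, 36.8]
ee_rot: [3.142, -0.0, 0.0]
ft_force: [-0.2, 1.5, 2.6]
grip_width: 0.6
grip_force: 1.1
```

>>> arm_command(
  deltas=[0,0,0.001,0,0,0,-1,0,0,0.001,0,0,0,-1,0,0,0.001,0,0,0,-1,0,0,0.001,0,0,0,-1,0,0,0,0,0,0,-1],
)

```text
time: 7.18
tcp_pos: [499.3, -208.3, 32.5]
ee_rot: [3.142, -0.0, 0.0]
ft_force: [0.4, 0.9, 2.4]
grip_width: 0.4
grip_force: 1.0
```

>>> arm_command(
  deltas=[0,0,0.001,0,0,0,-1,0,0,0.001,0,0,0,-1,0,0,0.001,0,0,0,-1,0,0,0.001,0,0,0,-1,0,0,0,0,0,0,-1],
)

```text
time: 7.6
tcp_pos: [499.3, -208.4, 28.8]
ee_rot: [3.141, -0.0, 0.0]
ft_force: [-1.1, 0.0, 6.6]
grip_width: 0.1
grip_force: 3.2
```

>>> arm_command(
  deltas=[0,0,0.001,0,0,0,-1,0,0,0,0,0,0,-1],
)

```text
time: 7.77
tcp_pos: [499.3, -208.3, 28.0]
ee_rot: [3.141, -0.0, 0.0]
ft_force: [-1.9, 1.0, 7.3]
grip_width: 0.4
grip_force: 4.1
```

>>> arm_command(
  deltas=[0,0,-0.004,0,0,0,-1,0,0,-0.016,0,0,0,-1,0,0,-0.03,0,0,0,-1,0,0,-0.03,0,0,0,-1,0,0,-0.02,0,0,0,-1],
)

```text
time: 8.18
tcp_pos: [499.7, -208.4, 129.7]
ee_rot: [3.141, -0.001, 0.0]
ft_force: [0.3, -0.0, -0.7]
grip_width: 0.4
grip_force: 0.0
```

>>> arm_command(
  deltas=[0,-0.031,0,0,0,0,-1,0,-0.031,0,0,0,0,-1,0,-0.031,0,0,0,0,-1,0,-0.031,0,0,0,0,-1,0,-0.031,0,0,0,0,-1],
)

```text
time: 8.6
tcp_pos: [498.6, -52.0, 127.5]
ee_rot: [3.142, 0.0, 0.0]
ft_force: [0.8, -1.3, -0.4]
grip_width: 0.4
grip_force: 0.0
```

>>> arm_command(
  deltas=[0,-0.031,0,0,0,0,-1,0,-0.031,0,0,0,0,-1,0,-0.031,0,0,0,0,-1,0,-0.031,0,0,0,0,-1,0,-0.031,0,0,0,0,-1],
)

```text
time: 9.02
tcp_pos: [498.5, 103.0, 127.4]
ee_rot: [3.141, 0.0, 0.0]
ft_force: [0.7, -0.6, -0.5]
grip_width: 0.0
grip_force: 0.0
```

>>> arm_command(
  deltas=[0.001,-0.031,0,0,0,0,-1,0.001,-0.031,0,0,0,0,-1,0.001,-0.031,0,0,0,0,-1,0,-0.031,0,0,0,0,-1,0,-0.025,0,0,0,0,-1],
)

```text
time: 9.43
tcp_pos: [501.4, 253.3, 127.4]
ee_rot: [-3.141, 0.0, 0.002]
ft_force: [0.2, -0.6, -0.5]
grip_width: 0.6
grip_force: 0.0
```

Now over green, I'll go down to about 47 mm and look.

>>> arm_command(
  deltas=[0.001,0.001,0.025,0,0,0,-1,0,0,0.025,0,0,0,-1,0,0,0.02,0,0,0,-1,0,0,0.008,0,0,0,-1,0,0,0,0,0,0,-1],
)

```text
time: 9.85
tcp_pos: [501.4, 248.8, 47.6]
ee_rot: [3.139, 0.004, 0.001]
ft_force: [0.6, -0.3, 1.4]
grip_width: 0.4
grip_force: 0.0
```

```bash
python3 - <<'E'
from loc import *
a=[]
d=viewer.snapshot('side')
for c in('green','yellow'):
    x,y=SEED['side'][c];y-=15
    a.append(cv2.resize(d['image'][y-50:y+50,x-65:x+65,::-1],None,fx=3,fy=3,interpolation=2))
cv2.imwrite('pics/g1.png',np.hstack(a))
for c in HUE: print(c,blob(d,'side',c))
print(r.get_state()['tcp_pos'])
E
```

```text
green (array([256.21428571, 281.9047619 ]), array([247, 275,  19,  14, 168], dtype=int32))
red (array([299.81151832, 234.42408377]), array([292, 228,  17,  14, 191], dtype=int32))
blue (array([341.3875969 , 206.07751938]), array([334, 201,  15,  11, 129], dtype=int32))
yellow (array([368.78640777, 177.72815534]), array([362, 174,  14,   9, 103], dtype=int32))
[502.41711221 249.35471423  49.03362683]
```

View pics/g1.png

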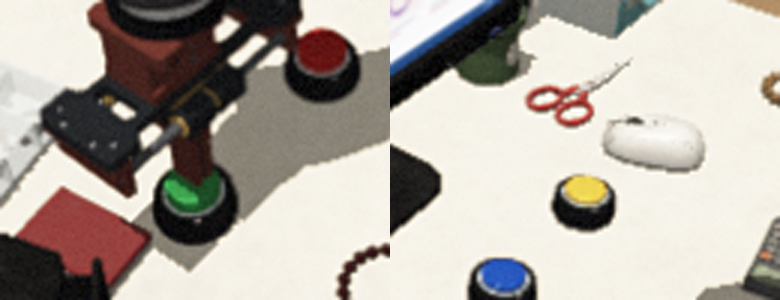

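The left crop shows the tip over the green cap, slightly to the right. In the right crop yellow is down. I'll nudge 2 mm and press.

>>> arm_command(
  deltas=[0.001,-0.002,0.003,0,0,0,-1,0,0,0.003,0,0,0,-1,0,0,0.002,0,0,0,-1,0,0,0,0,0,0,-1],
)

```text
time: 10.23
tcp_pos: [504.2, 251.7, 41.9]
ee_rot: [-3.141, -0.001, 0.0]
ft_force: [0.4, -0.8, -0.3]
grip_width: 0.6
grip_force: 0.0
```

>>> arm_command(
  deltas=[0,0,0.001,0,0,0,-1,0,0,0.001,0,0,0,-1,0,0,0.001,0,0,0,-1,0,0,0.001,0,0,0,-1,0,0,0.001,0,0,0,-1],
)

```text
time: 10.65
tcp_pos: [504.1, 251.8, 36.8]
ee_rot: [-3.141, -0.0, 0.0]
ft_force: [0.1, -0.1, 2.0]
grip_width: 0.3
grip_force: 1.1
```

>>> arm_command(
  deltas=[0,0,0.001,0,0,0,-1,0,0,0.001,0,0,0,-1,0,0,0.001,0,0,0,-1,0,0,0.001,0,0,0,-1,0,0,0,0,0,0,-1],
)

```text
time: 11.07
tcp_pos: [504.1, 251.7, 32.5]
ee_rot: [-3.142, -0.0, 0.0]
ft_force: [0.9, 0.1, 1.5]
grip_width: 0.4
grip_force: 1.0
```

>>> arm_command(
  deltas=[0,0,0.001,0,0,0,-1,0,0,0.001,0,0,0,-1,0,0,0.001,0,0,0,-1,0,0,0.001,0,0,0,-1,0,0,0,0,0,0,-1],
)

```text
time: 11.48
tcp_pos: [504.1, 251.9, 28.8]
ee_rot: [-3.141, -0.0, 0.0]
ft_force: [-1.0, 0.3, 5.9]
grip_width: -0.1
grip_force: 3.0
```

>>> arm_command(
  deltas=[0,0,0.001,0,0,0,-1,0,0,0,0,0,0,-1],
)

```text
time: 11.65
tcp_pos: [504.2, 252.1, 28.1]
ee_rot: [-3.141, -0.0, 0.0]
ft_force: [-1.0, 0.0, 7.8]
grip_width: 0.6
grip_force: 4.0
```

>>> arm_command(
  deltas=[0,0,-0.004,0,0,0,-1,0,0,-0.016,0,0,0,-1,0,0,-0.03,0,0,0,-1,0,0,-0.03,0,0,0,-1,0,0,-0.04,0,0,0,-1],
)

```text
time: 12.07
tcp_pos: [502.3, 250.6, 146.7]
ee_rot: [3.139, 0.004, 0.001]
ft_force: [0.9, -0.1, -0.5]
grip_width: -0.0
grip_force: 0.0
```

>>> arm_command(
  deltas=[0,0,-0.03,0,0,0,-1,0,0,-0.03,0,0,0,-1,0,0,0,0,0,0,-1,0,0,0,0,0,0,-1],
)

```text
time: 12.4
tcp_pos: [504.8, 252.1, 209.2]
ee_rot: [-3.14, -0.003, 0.0]
ft_force: [-0.3, -0.8, -0.4]
grip_width: 0.4
grip_force: 0.0
```

```bash
python3 - <<'E'
from loc import *
d=viewer.snapshot('side')
for c in HUE: print(c,blob(d,'side',c))
cv2.imwrite('pics/end.png',cv2.resize(d['image'][130:340,180:440,::-1],None,fx=2.8,fy=2.8,interpolation=2))
E
```

```text
green (array([256.85853659, 280.48292683]), array([248, 274,  18,  14, 205], dtype=int32))
red (array([299.77083333, 234.33854167]), array([292, 228,  17,  14, 192], dtype=int32))
blue (array([341.44615385, 206.06923077]), array([334, 201,  16,  11, 130], dtype=int32))
yellow (array([368.74509804, 177.68627451]), array([362, 174,  14,   9, 102], dtype=int32))
```

View pics/end.png

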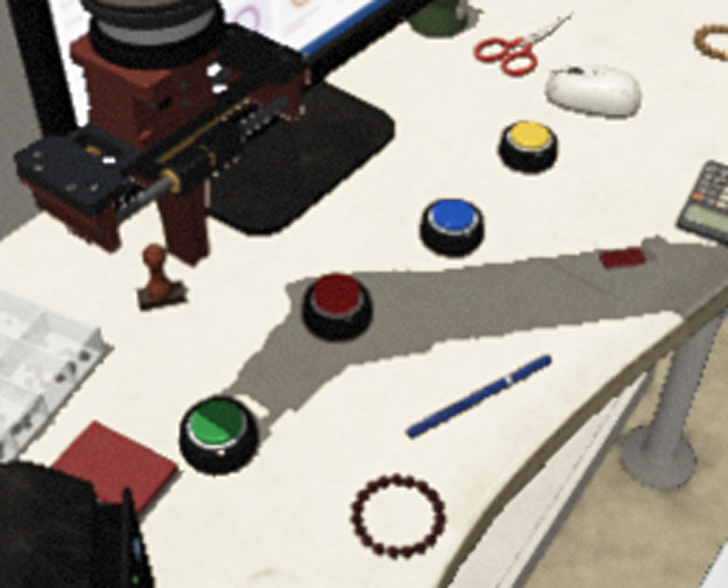

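Blue, yellow and green sit low; red at crop position (338,297) is still up. The seal, bracelet, pen and stick are where they were, and the robot is clear.

```bash
python3 -c "
from workcell import order
print(order.hand_in())"
```

```text
the job is handed in; nothing more can be done
None
```

I pressed the blue, yellow and green switches fully down in that order, each to its stop at no more than 9 N. Red is still up, the other objects weren't touched, and the job was handed in at about 12.5 s.

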